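Set the castors out on an upturned roll-out tray

ROBOT

A 6-joint arm with a two-finger parallel gripper is mounted at the origin on the work surface. World frame = base frame: x ahead of the robot, y to its left, z up, the work surface at z = 0. Lengths are in m, angles in degrees, forces in N, time in s.
With the tool pointing down it reaches from about 0.35 to 0.875 m from the base axis. Payload 4.2 kg.
Tool frame: the origin (TCP) lies midway between the tips of the shut fingers; the grasp point (between the pads) lies 19 mm behind it; y points along the fingers, z is the direction in which the jaws open and shut, and the axes are right-handed (so a half turn about y gives the same grasp; the last joint's range is limited). The gripper opens to 87 mm and grips with 3 to 60 N. Pads are 19 mm wide; open, the fingers measure 117 mm over their backs; the gripper's body (75 mm by 190 mm) begins 51 mm behind the grasp point.
Start: joints at [90.275, 22.042, 0.453, 0, -68.411, -14.817], TCP at [0.157, 0.605, 0.223] pointing down, gripper open.
Joint ranges: [-179.83, 179.83], [-69.29, 118.12], [-61.27, 80.66], [-181.25, 117.63], [-171.15, -9.14], [-177.46, 177.46]. Speed limits (degrees/s): [159.86, 159.86, 180, 180, 180, 180].

INTERFACE

Orientations are given as [roll, pitch, yaw] about the fixed x, y, z axes, in that order (R = Rz(yaw) Ry(pitch) Rx(roll)).
In Python, from workcell import env gives the robot as it stands. The module is installed in compiled form; this text tells all that it offers. Calls block until the motion is done:
- env.goto(position, orientation): joint-space move of the TCP to a pose.
- env.move_straight(position, rotation=None, rate=0.15, force_limit=None): straight line of the TCP; rotation=None keeps the orientation; rate is the mean speed in m/s. With force_limit (N) it stops when the force on the tool has changed by that much, and returns True; else False.
- env.set_joints(angles): joint-space move.
- env.gripper_to(opening, grasp_force=None): opening from 0.0 (shut) to 1.0 (fully open); grasp_force is the grip in N (None keeps the last); returns when the fingers have stopped.
- env.dwell(seconds).
- env.inverse_kinematics(position, orientation): joint angles nearest the present ones, or None.
- env.read_state(): the state.
- env.grab_frame(name): name is "scene" or "top"; returns a dict with "image" (384x512x3 uint8, blue, green, red), "fx", "fy", "cx", "cy" (pixels), "D" ([k1, k2, p1, p2, k3] as OpenCV has them; the pictures are not rectified), "position" and "orientation" of the camera in the world. Camera axes: x right, y up, looking along -z (the intrinsics and any distortion apply to the point x, -y, -z); pixel columns grow to the right and rows downward; lengths in m; the calibration is good to about 2 mm. A picture is of the moment at which its call begins. There is no depth.
A pose or a line that the arm cannot do raises env.Unreachable and nothing moves.
- env.close_job(): hands the job in, once; it reports no verdict.
Trained networks look in a picture, given as the dict that the camera call returned (one of the last four; its "shot" number tells which), for a name from the list of things; names that differ only in an ending like _2 or _b are one class to them, and where a whole thing is asked for, a point or a joint stands for the part that bears it (a point fixed in the world has none). Each returns a list of dicts, best first, with "score" (0 to 1); they miss things now and then, are a little off and sometimes report something else, mostly with a low value. They report only what shows in the picture. A call takes as long as a camera call. They do not tell look-alikes from the thing itself.
- env.search_frame(picture, thing): "xyz" ([x, y, z] in m, in world coordinates, good to about 4 mm: the middle of the surface that is visible of it).
- env.trace(picture, thing): "mask" (384x512 bool, what is visible of it).
The state is a dict: "clock": time; "joint_positions": joint angles; "qvel": joint speeds; "joint_torque": joint torques, N m; "position": TCP position; "tool_rot": TCP orientation; "force": force on the tool from outside, world axes, zero at the start; "wrist_torque": the same for the moment, N m; "opening": opening from 0.0 (shut) to 1.0 (fully open).
Only numpy, scipy, OpenCV 4.12 (cv2) and the standard library are available. Lean on these libraries where they do the work, as an engineer would, in place of code of your own. Each camera call takes 0.05 s, during which the arm holds its last target.

TASK

The under-bench tray lies upside down, ready for its castors to be screwed on: set the two swivel castors with the red brake pedals on the two pads at the handle end, and the two plain fixed castors on the two pads at the other end. Each goes wheel up, its plate flat, centred on its own pad, with the plate's long side along the pad's long side. Leave the larger castor with the orange wheel where it is.

Things in the scene. Friction and masses are not known exactly. Their poses are not given: they have to be found in the camera images.
- tray: shallow plywood tray lying upside down on a rubber mat, fixed: 270 (x) x 210 (y) mm, its bottom now on top, 73 mm above the bench. At its -x end a green front, 228 mm wide, with a steel bar handle, reaching 195 mm from the centre. Origin: tray centre at bench height; x away from the handle; any yaw. Pad centres lie 95 mm (x) and 69 mm (y) from its centre
- pad_handle_a: one of four dark wood castor pads fixed on the upturned tray, at the handle (-x) end, tray +y side: 84 (x) x 70 (y) x 12 mm. Origin: centre of its underside, 73 mm above the bench; its top is 85 mm above the bench. x, along the long side, is parallel to the tray's x
- pad_handle_b: one of four dark wood castor pads fixed on the upturned tray, at the handle (-x) end, tray -y side: 84 (x) x 70 (y) x 12 mm. Origin: centre of its underside, 73 mm above the bench; its top is 85 mm above the bench. x, along the long side, is parallel to the tray's x
- pad_far_a: one of four dark wood castor pads fixed on the upturned tray, at the far (+x, no handle) end, tray +y side: 84 (x) x 70 (y) x 12 mm. Origin: centre of its underside, 73 mm above the bench; its top is 85 mm above the bench. x, along the long side, is parallel to the tray's x
- pad_far_b: one of four dark wood castor pads fixed on the upturned tray, at the far (+x, no handle) end, tray -y side: 84 (x) x 70 (y) x 12 mm. Origin: centre of its underside, 73 mm above the bench; its top is 85 mm above the bench. x, along the long side, is parallel to the tray's x
- castor_brake_a: one of two swivel castors with red brake pedal, loose, wheel up, 71 mm tall, 160 g, locked. Origin: centre of underside of its 62 (x) x 50 (y) x 4 mm plate; any yaw. Wheel (d 50, dark) and fork are off centre: axle 18 mm to +x, 46 mm up, along y; pedal reaches 55 mm to +x, 27 mm high. Grip: fork cheeks, flat, 32 mm across (y), 28 mm wide (x), centred on the axle, up to 54 mm high
- castor_brake_b: the other of two swivel castors with red brake pedal, loose, wheel up, 71 mm tall, 160 g, locked. Origin: centre of underside of its 62 (x) x 50 (y) x 4 mm plate; any yaw. Wheel (d 50, dark) and fork are off centre: axle 18 mm to +x, 46 mm up, along y; pedal reaches 55 mm to +x, 27 mm high. Grip: fork cheeks, flat, 32 mm across (y), 28 mm wide (x), centred on the axle, up to 54 mm high
- castor_fixed_a: one of two plain fixed castors without pedal, loose, wheel up, 71 mm tall, 160 g. Origin: centre of underside of its 62 (x) x 50 (y) x 4 mm plate; any yaw. Wheel (d 50, dark) rolls along x, over the plate centre: axle 46 mm up, along y. Grip: fork cheeks, flat, 32 mm across (y), 28 mm wide (x), centred on the axle, up to 54 mm high
- castor_fixed_b: the other of two plain fixed castors without pedal, loose, wheel up, 71 mm tall, 160 g. Origin: centre of underside of its 62 (x) x 50 (y) x 4 mm plate; any yaw. Wheel (d 50, dark) rolls along x, over the plate centre: axle 46 mm up, along y. Grip: fork cheeks, flat, 32 mm across (y), 28 mm wide (x), centred on the axle, up to 54 mm high
- castor_odd: a larger odd castor with an orange tyre, not part of the set: fixed type, standing wheel up, plate 74 (x) x 60 (y) mm, 85 mm tall, wheel 60 mm. Origin: centre of the plate's underside. It stands loose among the others
Mind the look-alikes: they are no part of the job. What is shaped like the castor_brake_b but pink or yellow is not meant.

How it is judged (in metres and radians):
At the end, for the whole second after the job is handed in: Brake castors on the two handle-end pads, fixed castors on the two far-end pads, one per pad (a or b alike): flat, wheel up, plate centre within 12 mm of pad centre, long side within 0.2 rad of the pad's (either way round), released, at rest ((((horizontal distance between castor_brake_a and pad_handle_a below 0.012 m and z of castor_brake_a in the frame of pad_handle_a between 0.008 and 0.017 m and angle between the x axis of castor_brake_a and the x axis of pad_handle_a, either way round below 0.2 rad and angle between castor_brake_a's own z axis and vertical below 0.1 rad and linear speed of castor_brake_a below 0.02 m/s and angular speed of castor_brake_a below 0.2 rad/s) and (horizontal distance between castor_brake_b and pad_handle_b below 0.012 m and z of castor_brake_b in the frame of pad_handle_b between 0.008 and 0.017 m and angle between the x axis of castor_brake_b and the x axis of pad_handle_b, either way round below 0.2 rad and angle between castor_brake_b's own z axis and vertical below 0.1 rad and linear speed of castor_brake_b below 0.02 m/s and angular speed of castor_brake_b below 0.2 rad/s)) or ((horizontal distance between castor_brake_a and pad_handle_b below 0.012 m and z of castor_brake_a in the frame of pad_handle_b between 0.008 and 0.017 m and angle between the x axis of castor_brake_a and the x axis of pad_handle_b, either way round below 0.2 rad and angle between castor_brake_a's own z axis and vertical below 0.1 rad and linear speed of castor_brake_a below 0.02 m/s and angular speed of castor_brake_a below 0.2 rad/s) and (horizontal distance between castor_brake_b and pad_handle_a below 0.012 m and z of castor_brake_b in the frame of pad_handle_a between 0.008 and 0.017 m and angle between the x axis of castor_brake_b and the x axis of pad_handle_a, either way round below 0.2 rad and angle between castor_brake_b's own z axis and vertical below 0.1 rad and linear speed of castor_brake_b below 0.02 m/s and angular speed of castor_brake_b below 0.2 rad/s))) and (((horizontal distance between castor_fixed_a and pad_far_a below 0.012 m and z of castor_fixed_a in the frame of pad_far_a between 0.008 and 0.017 m and angle between the x axis of castor_fixed_a and the x axis of pad_far_a, either way round below 0.2 rad and angle between castor_fixed_a's own z axis and vertical below 0.1 rad and linear speed of castor_fixed_a below 0.02 m/s and angular speed of castor_fixed_a below 0.2 rad/s) and (horizontal distance between castor_fixed_b and pad_far_b below 0.012 m and z of castor_fixed_b in the frame of pad_far_b between 0.008 and 0.017 m and angle between the x axis of castor_fixed_b and the x axis of pad_far_b, either way round below 0.2 rad and angle between castor_fixed_b's own z axis and vertical below 0.1 rad and linear speed of castor_fixed_b below 0.02 m/s and angular speed of castor_fixed_b below 0.2 rad/s)) or ((horizontal distance between castor_fixed_a and pad_far_b below 0.012 m and z of castor_fixed_a in the frame of pad_far_b between 0.008 and 0.017 m and angle between the x axis of castor_fixed_a and the x axis of pad_far_b, either way round below 0.2 rad and angle between castor_fixed_a's own z axis and vertical below 0.1 rad and linear speed of castor_fixed_a below 0.02 m/s and angular speed of castor_fixed_a below 0.2 rad/s) and (horizontal distance between castor_fixed_b and pad_far_a below 0.012 m and z of castor_fixed_b in the frame of pad_far_a between 0.008 and 0.017 m and angle between the x axis of castor_fixed_b and the x axis of pad_far_a, either way round below 0.2 rad and angle between castor_fixed_b's own z axis and vertical below 0.1 rad and linear speed of castor_fixed_b below 0.02 m/s and angular speed of castor_fixed_b below 0.2 rad/s)))); the robot touches nothing.
It fails at once if the odd orange-wheeled castor is moved more than 20 mm (distance of castor_odd from where it was at the start of the episode above 0.02 m).
It also fails if it takes over 109 s, if anything falls off the work surface, if the arm or the gripper's body presses on something with over 40 N, if the wrist force passes 120 N, or if a joint passes its speed limit or range.

## Working session

There is one attempt and no reset: what is moved stays moved. The work goes in short steps, each a Python script; the robot and the scene stay as the last script left them, time stands still between calls to the robot, and variables do not carry over. Pictures are saved under pics/ and viewed, and the job is handed in when it is done.

```bash
mkdir -p pics; ls
python3 - <<'E'
from workcell import env
import cv2,numpy as np
s=env.read_state();print(s['clock'],s['position'],s['tool_rot'],s['opening'])
for n in('scene','top'):
    f=env.grab_frame(n);print(n,f['fx'],f['fy'],f['cx'],f['cy'],f['D'],f['position'],f['orientation'],f['shot'])
    cv2.imwrite(f'pics/{n}0.png',cv2.resize(f['image'],None,fx=1.5,fy=1.5,interpolation=cv2.INTER_CUBIC))
    for t in('castor_brake_a','castor_fixed_a','castor_odd','pad_handle_a','pad_far_a','tray'):
        for d in env.search_frame(f,t): print(n,t,np.round(d['xyz'],4),round(d['score'],2))
E
```

```text
pics
0.0 [0.15674078 0.60439324 0.22144994] [-8.98731225e+01  4.55029736e-03  1.65448132e+02] 0.9984978729787358
scene 457.04045360118994 457.04045360118994 259.8948356224229 194.41034013633302 [-0.02547828  0.          0.          0.          0.        ] [ 0.97539397 -0.74808679  1.13049485] [38.51418332 -0.86227502 37.81681861] 1
scene castor_brake_a [ 0.5036 -0.4327  0.0378] 0.88
scene castor_brake_a [ 0.3419 -0.4491  0.0383] 0.85
scene castor_brake_a [ 0.5046 -0.2875  0.0232] 0.7
scene castor_brake_a [ 0.2875 -0.2218  0.0226] 0.66
scene castor_fixed_a [ 0.6375 -0.2872  0.019 ] 0.77
scene castor_fixed_a [ 0.4111 -0.164   0.0103] 0.65
scene castor_odd [ 0.5846 -0.175   0.0339] 0.62
scene pad_handle_a [0.4193 0.1706 0.0848] 0.56
scene pad_handle_a [0.4875 0.0495 0.0873] 0.55
scene pad_handle_a [ 0.5841 -0.174   0.0344] 0.47
scene pad_far_a [0.6512 0.1466 0.0859] 0.7
scene pad_far_a [0.583  0.2696 0.0887] 0.67
scene tray [0.537  0.1188 0.0737] 0.83
top 368.0640499645077 368.0640499645077 253.46617018014283 194.23457277911 [-0.08100318  0.          0.          0.          0.        ] [ 0.32304419 -0.07962008  1.19241677] [  7.20849682   0.93934313 -89.0899633 ] 2
top castor_brake_a [ 0.4872 -0.2742  0.0248] 0.7
top castor_brake_a [ 0.2846 -0.1998  0.0242] 0.65
top castor_brake_a [ 0.4828 -0.4157  0.0255] 0.57
top castor_brake_a [ 0.3265 -0.4319  0.0253] 0.56
top castor_brake_a [0.6516 0.1566 0.0865] 0.31
top castor_fixed_a [ 0.4018 -0.1522  0.0168] 0.82
top castor_fixed_a [ 0.6292 -0.2754  0.0376] 0.56
top castor_odd [ 0.4886 -0.274   0.0239] 0.26
top pad_handle_a [0.4843 0.0577 0.0859] 0.84
top pad_handle_a [0.4132 0.1752 0.085 ] 0.59
top pad_far_a [0.6505 0.159  0.0852] 0.87
top pad_far_a [0.5753 0.2712 0.0864] 0.86
top tray [0.5117 0.1475 0.0695] 0.59
```

View pics/scene0.png

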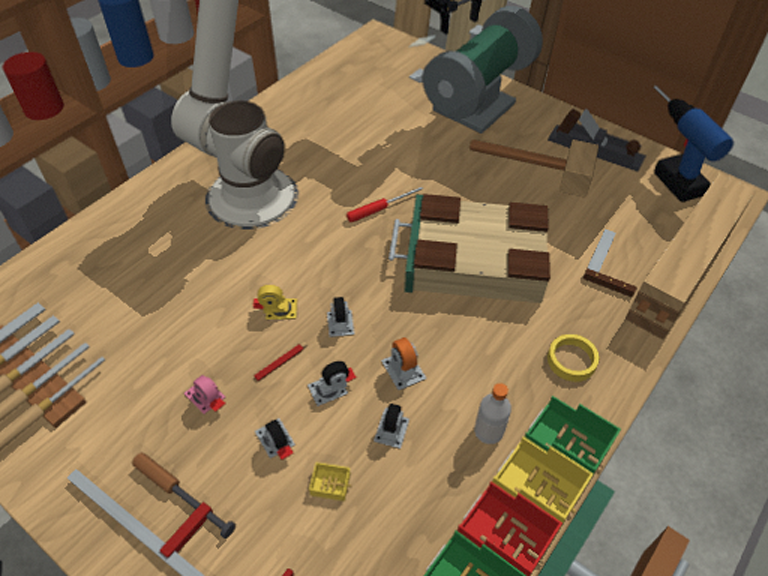

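View pics/top0.png

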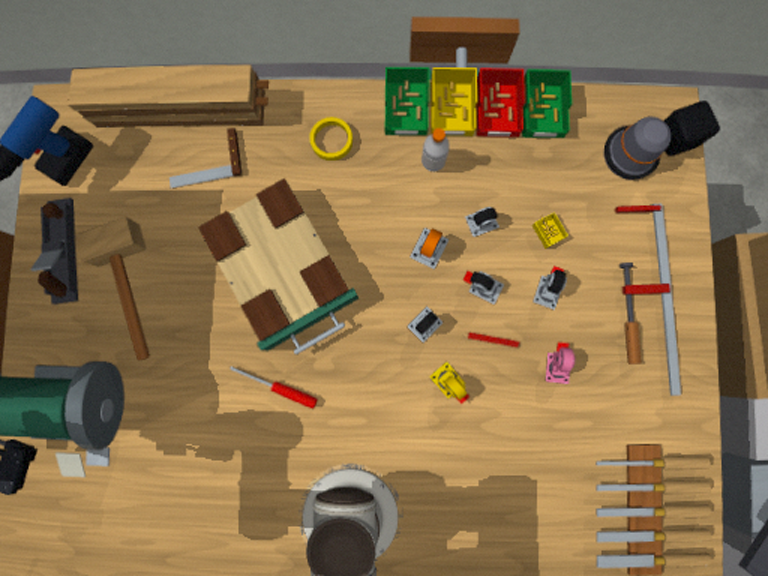

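The scene picture (1.5x) shows these candidates:
- **Brake castors, dark wheel and red pedal:** (331,380) and (274,438), or (484,285) and (552,287) in top.
- **Plain fixed castors:** (340,315) and (392,425), or (425,322) and (483,220) in top.
- **Orange odd castor:** (404,360), or (430,245) in top.
- **Look-alikes, not meant:** yellow at (275,302) and pink at (204,393).
- **Tray:** its handle faces the robot.

I'll confirm these in enlarged crops.

Run:
```python
from workcell import env
import cv2,numpy as np,pickle
P={}
for n in('scene','top'):
    f=env.grab_frame(n);P[n]=f
    P[n+'_m']={t:env.trace(f,t) for t in('castor_brake_a','castor_fixed_a','castor_odd','pad_handle_a','pad_far_a','tray')}
    for t,l in P[n+'_m'].items():
        for d in l:
            ys,xs=np.nonzero(d['mask']);print(n,t,round(d['score'],2),xs.mean().round(),ys.mean().round(),len(xs))
pickle.dump(P,open('P.pkl','wb'))
s=P['scene']['image'][185:320,120:300];t=P['top']['image'][125:260,260:400]
cv2.imwrite('pics/cs.png',cv2.resize(s,None,fx=4.4,fy=4.4,interpolation=cv2.INTER_CUBIC))
cv2.imwrite('pics/ct.png',cv2.resize(t,None,fx=4.4,fy=4.4,interpolation=cv2.INTER_CUBIC))
```

```text
scene castor_brake_a 0.75 221.0 255.0 525
scene castor_brake_a 0.71 136.0 263.0 454
scene castor_brake_a 0.7 184.0 293.0 463
scene castor_brake_a 0.6 183.0 202.0 489
scene castor_fixed_a 0.74 261.0 284.0 432
scene castor_fixed_a 0.7 226.0 212.0 322
scene castor_fixed_a 0.56 184.0 293.0 431
scene castor_odd 0.93 268.0 242.0 644
scene castor_odd 0.34 221.0 255.0 529
scene pad_handle_a 0.9 290.0 170.0 540
scene pad_handle_a 0.61 293.0 139.0 410
scene pad_handle_a 0.46 352.0 176.0 537
scene pad_handle_a 0.42 184.0 293.0 467
scene pad_far_a 0.78 352.0 145.0 449
scene pad_far_a 0.72 352.0 177.0 531
scene tray 0.86 315.0 169.0 4335
top castor_brake_a 0.9 373.0 242.0 408
top castor_brake_a 0.9 300.0 255.0 345
top castor_brake_a 0.89 322.0 190.0 382
top castor_brake_a 0.2 186.0 180.0 3947
top castor_fixed_a 0.83 322.0 147.0 297
top castor_fixed_a 0.78 283.0 217.0 313
top castor_odd 0.98 286.0 164.0 370
top pad_handle_a 0.96 215.0 187.0 630
top pad_handle_a 0.88 176.0 210.0 662
top pad_far_a 0.86 186.0 136.0 569
top pad_far_a 0.6 148.0 158.0 617
top tray 0.96 187.0 181.0 4125
top tray 0.49 322.0 190.0 360
```

View pics/cs.png

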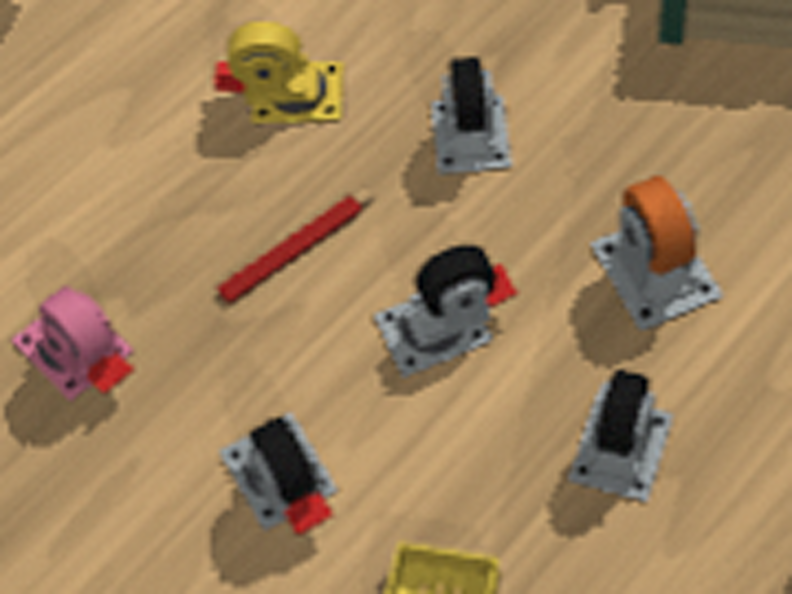

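View pics/ct.png

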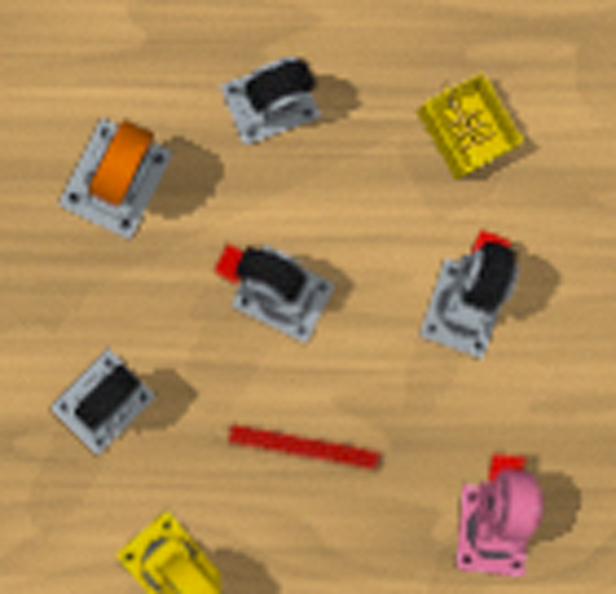

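The crops confirm it. The dark brake castors with red pedals are at crop (445,310) and (280,475); the plain ones are at (468,115) and (625,435). Pink and yellow are the look-alikes. Next I'll fit silhouettes in both views.

```bash
cat > h.py <<'E'
import cv2,numpy as np
from scipy.spatial.transform import Rotation as Rot
from scipy.optimize import minimize
S=4 # supersample
def proj(f,p):
    R=Rot.from_euler('xyz',f['orientation'],degrees=True).as_matrix()
    c=(np.atleast_2d(p)-f['position'])@R; c=c*[1,-1,-1]
    K=np.array([[f['fx'],0,f['cx']],[0,f['fy'],f['cy']],[0,0,1]])
    return cv2.projectPoints(c.reshape(-1,1,3),np.zeros(3),np.zeros(3),K,np.array(f['D'],float))[0].reshape(-1,2)
def box(x0,x1,y0,y1,z0,z1): return np.array([[x,y,z] for x in(x0,x1) for y in(y0,y1) for z in(z0,z1)])/1000.
def cyl(cx,cz,r,w): 
    a=np.linspace(0,2*np.pi,32,endpoint=False)
    return np.array([[cx+r*np.cos(t),y,cz+r*np.sin(t)] for t in a for y in(-w/2,w/2)])/1000.
def boxz(h,x0,x1,y0,y1): return h
PL=box(-31,31,-25,25,0,4)
FIXED=[PL,cyl(0,46,25,18),np.vstack([box(-14,14,-16,16,30,54),box(-20,20,-16,16,4,5)])]
BRAKE=[PL,cyl(18,46,25,18),np.vstack([box(4,32,-16,16,30,54),box(-20,20,-20,20,4,12)]),box(38,55,-10,10,21,27)]
ODD=[box(-37,37,-30,30,0,4),cyl(0,55,30,22)]
PADS={'handle_a':(-95,69),'handle_b':(-95,-69),'far_a':(95,69),'far_b':(95,-69)}
def padbox(k): x,y=PADS[k]; return box(x-42,x+42,y-35,y+35,73,85)
def place(m,x,y,yaw,z=0):
    c,s=np.cos(yaw),np.sin(yaw); return [q@np.array([[c,s,0],[-s,c,0],[0,0,1]])+[x,y,z] for q in m]
def render(f,parts,off,size):
    im=np.zeros((size[1]*S,size[0]*S),np.uint8)
    for q in parts:
        u=proj(f,q); h=cv2.convexHull(((u-off+0.5)*S*16-8).astype(np.int32)); cv2.fillConvexPoly(im,h,255,shift=4)
    return cv2.resize(im,size,interpolation=cv2.INTER_AREA)/255.
def fit(obs,model,x0,z=0,steps=(.01,.01,.2),fz=False):
    # obs: list (frame,mask float)
    pre=[]
    for f,m in obs:
        ys,xs=np.nonzero(m); o=np.array([xs.min()-12,ys.min()-12]);o=np.maximum(o,0); sz=(int(xs.max()+12-o[0]),int(ys.max()+12-o[1]))
        pre.append((f,m[o[1]:o[1]+sz[1],o[0]:o[0]+sz[0]].astype(float),o,sz))
    def cost(p):
        c=0
        for f,m,o,sz in pre:
            r=render(f,place(model,p[0],p[1],p[2],p[3] if fz else z),o,sz); mm=m
            mm=np.pad(m,((0,sz[1]-m.shape[0]),(0,sz[0]-m.shape[1])))
            c+=1-np.minimum(r,mm).sum()/np.maximum(r,mm).sum()
        return c/len(pre)
    x0=list(x0)+([z] if fz else []); n=len(x0); st=list(steps)+[.01]
    sim=np.vstack([x0]+[np.array(x0)+np.eye(n)[i]*st[i] for i in range(n)])
    r=minimize(cost,x0,method='Nelder-Mead',options=dict(initial_simplex=sim,xatol=1e-4,fatol=1e-5,maxiter=300))
    return r.x,r.fun
E
cat > fitpads.py <<'E'
from h import *; import pickle
P=pickle.load(open('P.pkl','rb'))
pads=[padbox(k) for k in PADS]
obs={}
for n in('scene','top'):
    m=np.zeros((384,512),bool)
    for t in('pad_handle_a','pad_far_a'):
        for d in P[n+'_m'][t]:
            ys,xs=np.nonzero(d['mask'])
            if xs.mean()>(285 if n=='scene' else 0) and ys.mean()<215 and len(xs)<1000: m|=d['mask']
    obs[n]=(P[n],m); print(n,m.sum())
for w in(['scene'],['top'],['scene','top']):
    for fz in(False,True):
        x,c=fit([obs[k] for k in w],pads,(.53,.15,.5),fz=fz); print(w,np.round(x,4),np.degrees(x[2]).round(1),round(c,3))
E
python3 fitpads.py
```

```text
scene 1946
top 2478
['scene'] [0.5341 0.1643 0.5361] 30.7 0.086
['scene'] [ 0.5292  0.1739  0.5371 -0.0117] 30.8 0.078
['top'] [0.5296 0.1655 0.5379] 30.8 0.073
['top'] [ 5.296e-01  1.661e-01  5.417e-01 -1.000e-04] 31.0 0.073
['scene', 'top'] [0.5314 0.165  0.537 ] 30.8 0.098
['scene', 'top'] [ 0.5311  0.1671  0.54   -0.0045] 30.9 0.08
```

Pad fits from the two views agree to about 4 mm, with the free height within a few mm of the text. Now the castors.

```bash
cat > fitc.py <<'E'
from h import *; import pickle
P=pickle.load(open('P.pkl','rb'))
def get(n,t,u,v):
    best=None
    for d in P[n+'_m'][t]:
        ys,xs=np.nonzero(d['mask'])
        if len(xs)<800 and np.hypot(xs.mean()-u,ys.mean()-v)<10: best=best if best is not None else d['mask']
    return best
# name: class, model, scene px, top px, init
T={'b1':('castor_brake_a',BRAKE,(221,255),(322,190),(.49,-.274)),
   'b2':('castor_brake_a',BRAKE,(184,293),(368,190),(.485,-.416)),
   'f1':('castor_fixed_a',FIXED,(226,212),(283,217),(.402,-.155)),
   'f2':('castor_fixed_a',FIXED,(261,284),(322,147),(.632,-.28)),
   'o':('castor_odd',ODD,(268,242),(286,164),(.585,-.175))}
def color_mask(f,u,v):
    im=f['image']; m=np.full(im.shape[:2],cv2.GC_BGD,np.uint8); cv2.circle(m,(u,v),24,cv2.GC_PR_BGD,-1); cv2.circle(m,(u,v),14,cv2.GC_PR_FGD,-1)
    cv2.grabCut(im,m,None,np.zeros((1,65)),np.zeros((1,65)),6,cv2.GC_INIT_WITH_MASK); return (m==1)|(m==3)
if __name__=='__main__':
  out={}
  for k,(c,mod,us,ut,x0) in T.items():
    ms={'scene':get('scene',c,*us),'top':get('top',c,*ut)}
    for n,uu in(('scene',us),('top',ut)):
        if ms[n] is None: print(k,n,'no mask');
    for w in(['scene'],['top'],['scene','top']):
        if any(ms[n] is None for n in w): continue
        r=min((fit([(P[n],ms[n]) for n in w],mod,(*x0,a)) for a in np.arange(0,2*np.pi,np.pi/4)),key=lambda r:r[1])
        print(k,w,np.round(r[0],4),np.degrees(r[0][2]).round(1)%360,round(r[1],3)); out[k]=r[0]
    if len(w)==2 and all(ms[n] is not None for n in w):
        r=fit([(P[n],ms[n]) for n in w],mod,out[k],fz=True); print('   free z',np.round(r[0],4))
  pickle.dump(out,open('C.pkl','wb'))
  for n,(x0,y0,x1,y1) in(('scene',(120,185,300,320)),('top',(260,125,400,260))):
    im=cv2.resize(P[n]['image'][y0:y1,x0:x1],None,fx=4.4,fy=4.4,interpolation=cv2.INTER_CUBIC)
    for k,p in out.items():
        for q in place(T[k][1],*p):
            h=cv2.convexHull(((proj(P[n],q)+.5-[x0,y0])*4.4).astype(np.int32)); cv2.polylines(im,[h],True,(0,255,0),1)
    cv2.imwrite(f'pics/fit_{n}.png',im)
E
python3 fitc.py
```

```text
b1 ['scene'] [ 0.4882 -0.2861  1.0884] 62.4 0.107
b1 ['top'] [ 0.4865 -0.288   1.1326] 64.9 0.098
b1 ['scene', 'top'] [ 0.4876 -0.2875  1.1173] 64.0 0.115
   free z [ 0.4875 -0.287   1.1158 -0.0021]
b2 top no mask
b2 ['scene'] [ 0.4812 -0.4221  5.9405] 340.4 0.072
f1 ['scene'] [ 0.4067 -0.1544 -0.773 ] 315.7 0.145
f1 ['top'] [ 0.4021 -0.1548  2.3716] 135.9 0.06
f1 ['scene', 'top'] [ 0.4036 -0.1546  2.362 ] 135.3 0.127
   free z [ 0.403  -0.154   2.3611 -0.0035]
f2 ['scene'] [ 0.6346 -0.2791  1.952 ] 111.8 0.091
f2 ['top'] [ 0.6322 -0.2804  1.9207] 110.0 0.095
f2 ['scene', 'top'] [ 0.6337 -0.2797  1.9045] 109.1 0.107
   free z [ 0.6337 -0.2801  1.9228 -0.0032]
o ['scene'] [ 0.5739 -0.1631 -0.4393] 334.8 0.091
o ['top'] [ 0.5732 -0.1632  2.6464] 151.6 0.138
o ['scene', 'top'] [ 0.5737 -0.1628  2.702 ] 154.8 0.118
   free z [ 0.5737 -0.1628  2.702  -0.    ]
```

View pics/fit_scene.png

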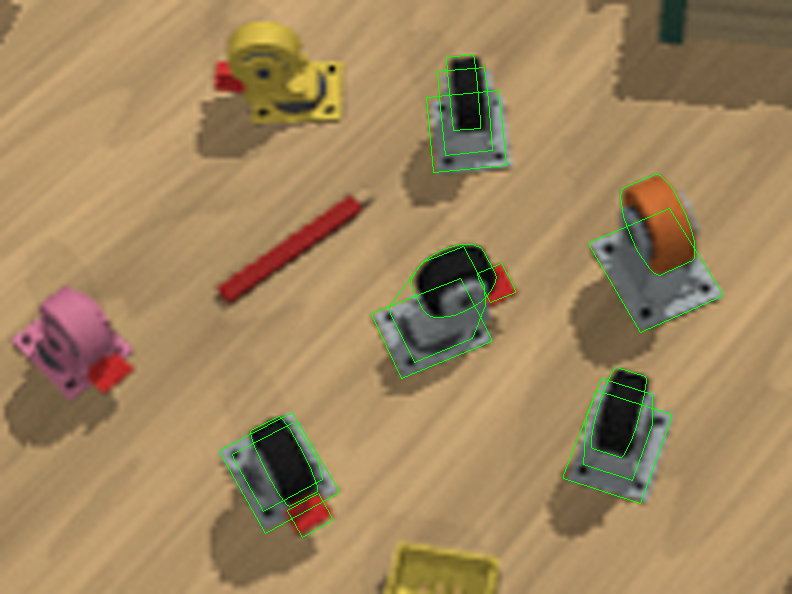

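View pics/fit_top.png

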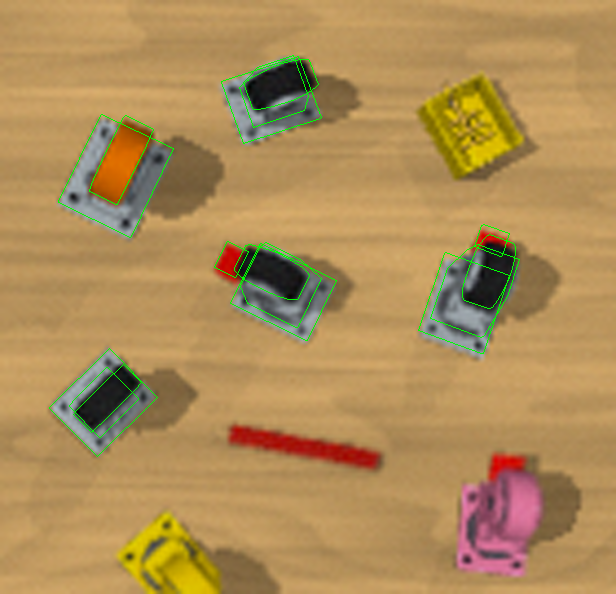

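The overlays fit to within a pixel in both views. I'll pick and place the first brake castor and then check it.

```bash
cat > pp.py <<'E'
from h import *
from workcell import env
TRAY=(.5315,.1658,.538)
GZ=.024; UP=.26
CAST={'b1':(.4876,-.2875,1.117,18),'b2':(.4802,-.4225,5.9405,18),'f1':(.4035,-.1547,2.365,0),'f2':(.6337,-.2798,1.92,0)}
def padc(k,tray=TRAY):
    c,s=np.cos(tray[2]),np.sin(tray[2]); x,y=np.array(PADS[k])/1000.; return tray[0]+c*x-s*y,tray[1]+s*x+c*y
def w(a): return (np.degrees(a)+180)%360-180
def pick(c,flip,dry=False,z0=0.):
    x,y,a,o=c; g=(x+o/1000*np.cos(a),y+o/1000*np.sin(a)); r=[-90,0,w(a+flip*np.pi)]
    env.goto([*g,UP+z0-.05],r); env.gripper_to(1.0)
    st=env.move_straight([*g,GZ+z0],rate=.12,force_limit=15); print('down stop',st)
    if st: return False
    env.gripper_to(0.,25); s=env.read_state(); print('opening',s['opening'],'mm',s['opening']*87)
    env.move_straight([*g,UP],rate=.2); s=env.read_state(); print('lift',s['opening'],s['force'],s['clock']); return True
def put(k,aim,flip,o,back,dx=0):
    # back: castor x axis opposite to tray x ; flip: as in pick
    px,py=padc(k); a=TRAY[2]+back*np.pi; g=(px+o/1000*np.cos(a),py+o/1000*np.sin(a)); r=[-90,0,w(a+flip*np.pi)]
    env.goto([*g,UP],r); env.move_straight([*g,.085+GZ+.006],rate=.15)
    st=env.move_straight([*g,.085+GZ-.004],rate=.02,force_limit=6); s=env.read_state(); print('contact',st,s['position'][2]-.085-GZ,s['force'])
    env.gripper_to(.75); env.move_straight([*g,UP],rate=.2); print(env.read_state()['clock'])
def plan(name,k):
    x,y,a,o=CAST[name]; q0=np.array(env.read_state()['joint_positions']); best=[]
    for flip in(0,1):
        for back in(0,1):
            g=(x+o/1000*np.cos(a),y+o/1000*np.sin(a)); b=TRAY[2]+back*np.pi; px,py=padc(k); h=(px+o/1000*np.cos(b),py+o/1000*np.sin(b))
            q1=env.inverse_kinematics([*g,GZ],[-90,0,w(a+flip*np.pi)]); q2=env.inverse_kinematics([*h,.1],[-90,0,w(b+flip*np.pi)])
            if q1 is None or q2 is None: continue
            q1,q2=np.array(q1),np.array(q2); best.append((abs(q1-q0).max()+abs(q2-q1).max(),flip,back,q1.round(),q2.round()))
    best.sort(key=lambda t:t[0]); 
    for b in best: print(b)
    return best[0][1:3]
E
python3 - <<'E'
from pp import *
for k in PADS: print(k,np.round(padc(k),3))
for n,k in(('b1','handle_b'),('b2','handle_a'),('f1','far_b'),('f2','far_a')): print(n);plan(n,k)
E
```

```text
handle_a [0.415 0.176]
handle_b [0.485 0.058]
far_a [0.578 0.274]
far_b [0.648 0.155]
b1
(np.float64(174.06536479079142), 0, 0, array([-12.,  29., -21.,   0., -40., -14.]), array([ 26.,  18., -26.,  -0., -46., -85.]))
(np.float64(211.41523390437874), 0, 1, array([-12.,  29., -21.,   0., -40., -14.]), array([ 26.,  15., -30.,   0., -45.,  95.]))
(np.float64(252.6065121130173), 1, 0, array([-12.,  29., -21.,   0., -40., 166.]), array([ 26.,  18., -26.,   0., -46.,  95.]))
(np.float64(432.2214251060303), 1, 1, array([-12.,  29., -21.,   0., -40., 166.]), array([ 26.,  15., -30.,  -0., -45., -85.]))
b2
(np.float64(186.9106491304526), 0, 0, array([-27.,  36.,  -8.,  -0., -47., -83.]), array([  43.,   15.,  -31.,   -0.,  -45., -102.]))
(np.float64(186.91064913045267), 1, 0, array([-27.,  36.,  -8.,   0., -47.,  97.]), array([ 43.,  15., -31.,   0., -45.,  78.]))
(np.float64(276.3371954771268), 0, 1, array([-27.,  36.,  -8.,  -0., -47., -83.]), array([ 44.,  12., -35.,   0., -43.,  76.]))
(np.float64(317.5545022463659), 1, 1, array([-27.,  36.,  -8.,   0., -47.,  97.]), array([  44.,   12.,
[... 391 characters left out ...]
.,  32.,  -2.,  -0., -56., -87.]))
(np.float64(349.12152185786084), 1, 0, array([   1.,   19.,  -40.,   -0.,  -31., -135.]), array([ 27.,  32.,  -2.,   0., -56.,  93.]))
f2
(np.float64(151.26496893071754), 0, 1, array([-10.,  39.,  -2.,   0., -50.,  30.]), array([ 40.,  29.,  -6.,   0., -54.,  81.]))
(np.float64(185.19318472691123), 1, 1, array([ -10.,   39.,   -2.,   -0.,  -50., -150.]), array([ 40.,  29.,  -6.,  -0., -54., -99.]))
(np.float64(230.25715700185788), 0, 0, array([-10.,  39.,  -2.,   0., -50.,  30.]), array([ 40.,  29.,  -6.,  -0., -54., -99.]))
(np.float64(365.19318472691117), 1, 0, array([ -10.,   39.,   -2.,   -0.,  -50., -150.]), array([ 40.,  29.,  -6.,   0., -54.,  81.]))
```

Run:
```python
from pp import *
fl,bk=plan('b1','handle_b')
if pick(CAST['b1'],fl):
    put('handle_b',None,fl,18,bk)
env.goto([.42,-.3,.3],[-90,0,60])
import pickle
for n in('scene','top'):
    f=env.grab_frame(n)
    c=f['image'][100:320,100:400]
    cv2.imwrite(f'pics/{n}1.png',cv2.resize(c,None,fx=2.6,fy=2.6,interpolation=cv2.INTER_CUBIC))
```

```text
(np.float64(174.06536479079142), 0, 0, array([-12.,  29., -21.,   0., -40., -14.]), array([ 26.,  18., -26.,  -0., -46., -85.]))
(np.float64(211.41523390437874), 0, 1, array([-12.,  29., -21.,   0., -40., -14.]), array([ 26.,  15., -30.,   0., -45.,  95.]))
(np.float64(252.6065121130173), 1, 0, array([-12.,  29., -21.,   0., -40., 166.]), array([ 26.,  18., -26.,   0., -46.,  95.]))
(np.float64(432.2214251060303), 1, 1, array([-12.,  29., -21.,   0., -40., 166.]), array([ 26.,  15., -30.,  -0., -45., -85.]))
down stop False
opening 0.3661523325440587 mm 31.85525293133311
lift 0.36511131615859466 [-0.70359568  0.04144108 -2.2572075 ] 8.875
contact True -0.00017820312092096252 [-0.33160573 -0.09761865  4.23819421]
13.425
```

View pics/scene1.png

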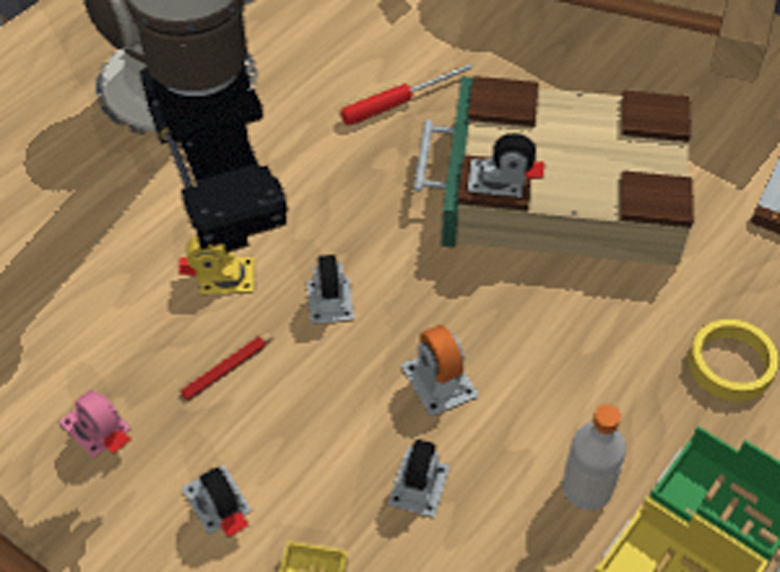

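View pics/top1.png

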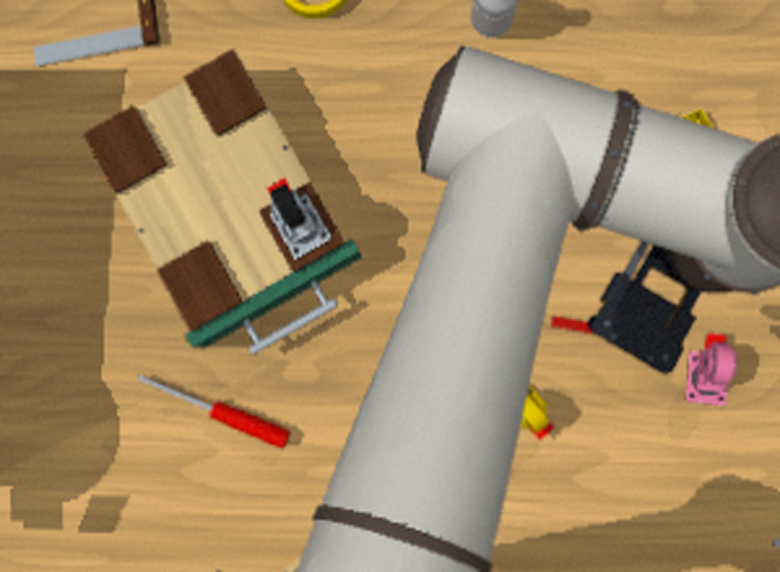

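The castor stands on the pad near the handle, at scene1 (500,175) and top1 (300,228), and the gap to the pad edges looks uneven. I'll measure it against the pads in both views.

```bash
cat > chk.py <<'E'
from pp import *
import pickle
def check(names,tag):
    fs={n:env.grab_frame(n) for n in('scene','top')}
    for k,cls in names.items():
        mod=BRAKE if 'brake' in cls else FIXED
        px,py=padc(k); ob=[]
        for n,f in fs.items():
            u=proj(f,[[px,py,.11]])[0]
            for d in env.trace(f,cls):
                ys,xs=np.nonzero(d['mask'])
                if len(xs)<800 and np.hypot(xs.mean()-u[0],ys.mean()-u[1])<14:
                    ob.append((n,d['mask'])); break
        for w in([0],[1],[0,1]):
            if max(w)>=len(ob): continue
            r=min((fit([(fs[ob[i][0]],ob[i][1]) for i in w],mod,(px,py,TRAY[2]+a),z=.085,steps=(.006,.006,.1)) for a in(0,np.pi)),key=lambda r:r[1])
            d=np.array([r[0][0]-px,r[0][1]-py]);c,s=np.cos(TRAY[2]),np.sin(TRAY[2])
            print(k,[ob[i][0] for i in w],'xy',np.round(r[0][:2],4),'err tray mm',np.round(1000*np.array([c*d[0]+s*d[1],-s*d[0]+c*d[1]]),1),'yaw err',round((np.degrees(r[0][2]-TRAY[2])+90)%180-90,1),'cost',round(r[1],3))
    for n,f in fs.items():
        o=(180,80) if n=='scene' else (110,100); wd=(260,200) if n=='scene' else (150,130); z=3 if n=='scene' else 4.6
        if n=='scene': o=(250,110); wd=(130,90); z=6
        im=cv2.resize(f['image'][o[1]:o[1]+wd[1],o[0]:o[0]+wd[0]],None,fx=z,fy=z,interpolation=cv2.INTER_CUBIC)
        for k in PADS:
            for q in place([padbox(k)],*TRAY): cv2.polylines(im,[cv2.convexHull(((proj(f,q)+.5-o)*z).astype(np.int32))],True,(255,255,0),1)
        cv2.imwrite(f'pics/chk_{n}_{tag}.png',im)
    return fs
E
python3 -c "
from chk import *
check({'handle_b':'castor_brake_a'},'1')"
```

```text
handle_b ['scene'] xy [0.4872 0.0568] err tray mm [ 1.2 -1.9] yaw err -2.7 cost 0.089
handle_b ['top'] xy [0.4839 0.0578] err tray mm [-1.2  0.7] yaw err -1.2 cost 0.062
handle_b ['scene', 'top'] xy [0.4858 0.058 ] err tray mm [ 0.5 -0.2] yaw err -1.9 cost 0.099
```

View pics/chk_top_1.png

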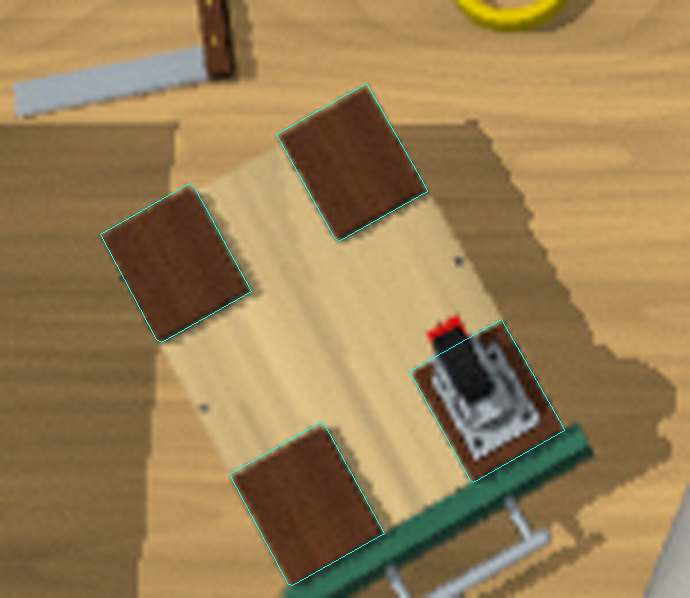

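View pics/chk_scene_1.png

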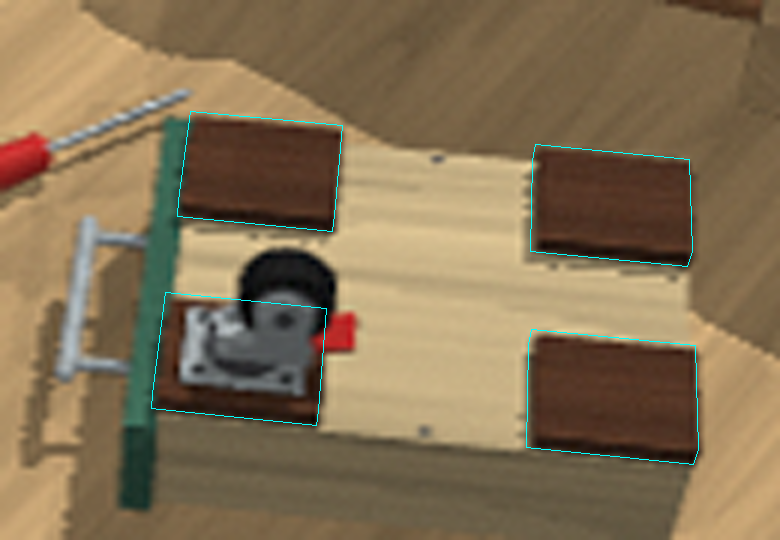

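The first castor is centred to about 2 mm. I'll continue with the other three.

Run:
```python
from pp import *
for n,k in(('b2','handle_a'),('f2','far_a'),('f1','far_b')):
    x,y,a,o=CAST[n]
    fl,bk=plan(n,k)
    if not pick(CAST[n],fl) or env.read_state()['opening']<.3: print('STOP',n); break
    put(k,None,fl,o,bk)
env.goto([.42,-.3,.3],[-90,0,60])
from chk import *
check({'handle_b':'castor_brake_a','handle_a':'castor_brake_a','far_a':'castor_fixed_a','far_b':'castor_fixed_a'},'2')
s=env.read_state();print(s['clock'])
```

```text
(np.float64(140.42441140736827), 0, 0, array([-27.,  36.,  -8.,  -0., -47., -83.]), array([  43.,   15.,  -31.,   -0.,  -45., -102.]))
(np.float64(179.5051891300441), 1, 0, array([-27.,  36.,  -8.,   0., -47.,  97.]), array([ 43.,  15., -31.,   0., -45.,  78.]))
(np.float64(229.85095775404247), 0, 1, array([-27.,  36.,  -8.,  -0., -47., -83.]), array([ 44.,  12., -35.,   0., -43.,  76.]))
(np.float64(310.1490422459574), 1, 1, array([-27.,  36.,  -8.,   0., -47.,  97.]), array([  44.,   12.,  -35.,   -0.,  -43., -104.]))
down stop False
opening 0.3665134375988765 mm 31.886669071102254
lift 0.3643573348044205 [-0.08048902 -0.59955633 -1.72948733] 20.9333
contact True -0.0002523627457267294 [-0.53497802 -0.18280241  4.07722601]
26.4167
(np.float64(104.27175744572685), 1, 1, array([ -10.,   39.,   -2.,   -0.,  -50., -150.]), array([ 40.,  29.,  -6.,  -0., -54., -99.]))
(np.float64(183.46513115821398), 0, 1, array([-10.,  39.,  -2.,   0., -50.,  30.]), array([ 40.,  29.,  -6.,   0., -54.,  81.]))
(np.float64(262.4573192293543), 0, 0, array([-10.,  39.,  -2.,   0., -50.,  30.]), array([ 40
[... 1462 characters left out ...]
-5.0 cost 0.103
handle_a ['top'] xy [0.4106 0.1757] err tray mm [-3.7  1.4] yaw err -0.7 cost 0.063
handle_a ['scene', 'top'] xy [0.4116 0.1757] err tray mm [-2.9  1. ] yaw err -1.7 cost 0.115
far_a ['scene'] xy [0.576  0.2728] err tray mm [-1.9  0.1] yaw err 3.4 cost 0.092
far_a ['top'] xy [0.5752 0.2715] err tray mm [-3.3 -0.6] yaw err -0.0 cost 0.082
far_a ['scene', 'top'] xy [0.5758 0.2718] err tray mm [-2.6 -0.7] yaw err 1.5 cost 0.09
far_b ['scene'] xy [0.6499 0.1538] err tray mm [ 0.5 -2. ] yaw err 0.2 cost 0.051
far_b ['top'] xy [0.649  0.1558] err tray mm [0.8 0.2] yaw err 4.0 cost 0.197
far_b ['scene', 'top'] xy [0.65   0.1545] err tray mm [ 1.  -1.4] yaw err 1.2 cost 0.133
51.7083
```

View pics/chk_top_2.png

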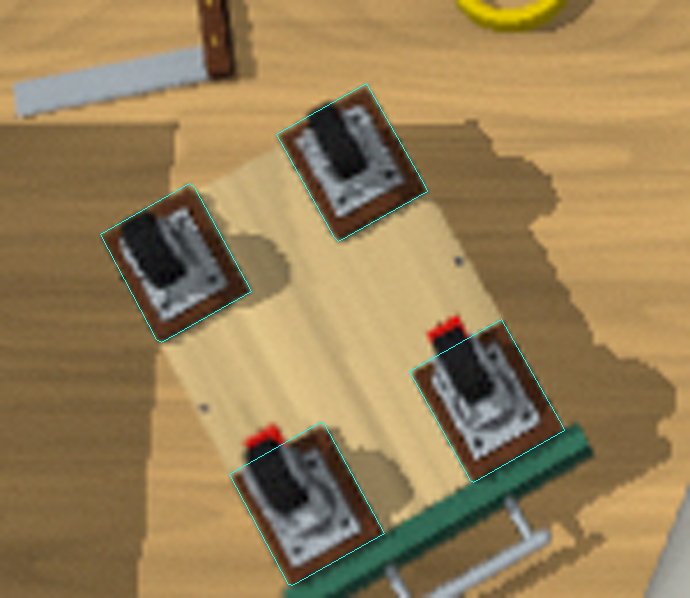

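View pics/chk_scene_2.png

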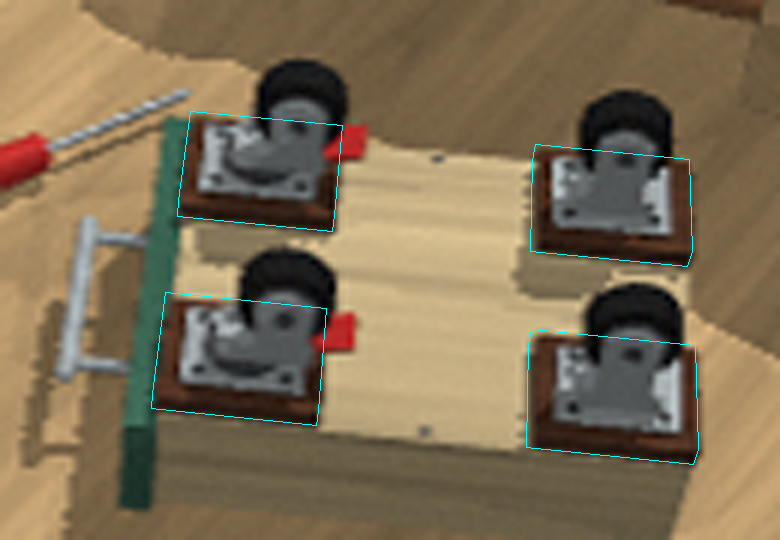

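Run:
```python
from h import *
from workcell import env
f=env.grab_frame('scene')
cv2.imwrite('pics/scene_end.png',cv2.resize(f['image'],None,fx=1.5,fy=1.5))
for d in env.trace(f,'castor_odd')[:1]: print(fit([(f,d['mask'])],ODD,(.5737,-.1628,-.44)))
```

```text
(array([ 0.5733071 , -0.16324342, -0.39587234]), np.float64(0.08486207081577035))
```

All four are seated flat on their pads in both pictures, within about 4 mm and 5°. The orange castor hasn't moved, so I'm handing in.

```bash
python3 -c "
from workcell import env
print(env.read_state()['clock'],env.close_job())"
```

```text
the job is handed in; nothing more can be done
51.8083 None
```

I set the two dark brake castors with red pedals on the two handle-end pads and the two plain fixed castors on the two far-end pads. I handed the job in at 51.8 s of the 109 s allowed, with the gripper open and clear of everything. No verdict was reported.

- **Final checks:** With both views combined, every plate is within about 3 mm of its pad centre and 2° of the pad's direction. All four look flat and wheel up in both pictures.
- **Force and grip:** Each castor touched down within 0.3 mm of the expected pad height. Each grip measured 31.8–31.9 mm, against the 32 mm cheeks.
- **Orange castor:** It stayed within about 1 mm of where it was, measured from one view. I did not touch the pink and yellow look-alikes.
- **Where the views disagreed:**
  - **Between cameras:** they differed by up to about 5 mm, and in single-view yaw by up to 4–5°.
  - **Weak fit:** the top-view outline of the castor on `pad_far_b` fitted poorly (mismatch 0.20). The scene view and the overlay picture both showed it centred.
  - **Missing outline:** before picking, the network missed one brake castor's outline in the top view. I placed that one from the scene view with a small correction.

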